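Turn the sample carousel to the reader and start a reading

ROBOT

A 7-joint arm with a two-finger parallel gripper is mounted at the origin on the work surface. World frame = base frame: x ahead of the robot, y to its left, z up, the work surface at z = 0. Lengths are in m, angles in rad, forces in N, time in s.
With the tool pointing down it reaches from about 0.4 to 0.85 m from the base axis. Payload 10.4 kg.
Tool frame: the origin (TCP) lies on the centre line of the jaws, within the pads' length; the fingertips stand 22 mm ahead of it and the grasp point (between the pads) lies 3 mm ahead of it; x points along the fingers, y is the direction in which the jaws open and shut, and the axes are right-handed (so a half turn about x gives the same grasp; the last joint's range is limited). The gripper opens to 87 mm and grips with 3 to 60 N. Pads are 19 mm wide; open, the fingers measure 117 mm over their backs; the gripper's body (75 mm by 190 mm) begins 51 mm behind the grasp point.
Start: joints at [-1.29, 0.332, -0.065, 1.46, 0.022, 1.35, -0.088], TCP at [0.187, 0.596, 0.245] pointing down, gripper open.
Joint ranges: [-2.6, 2.6], [-0.5, 2.12], [-1.47, 1.34], [0.16, 2.42], [-1.27, 4.41], [0.06, 2.06], [-2.6, 2.6]. Speed limits (rad/s): [2.22, 2.22, 2.79, 2.79, 3.14, 3.14, 3.14].

INTERFACE

Orientations are given as a unit quaternion [x, y, z, w].
In Python, from bench import * gives the robot as it stands.
- The arm moves only by the tool arm_command, never from a script. Its argument "targets" is one flat list of numbers, 7 for each row, row after row: the turn, a rotation vector about the tool's x, y, z in units of 45 degrees (1.0 is 45 degrees), then the shift along the tool's x, y, z in units of 25 mm (1.0 is 25 mm), then the opening, from 0 (shut) to 1 (fully open). In form: [wx, wy, wz, tx, ty, tz, fingers, wx, wy, wz, tx, ty, tz, fingers, ...]. A call has 1 to 12 rows; each row shifts and turns the pose as measured when the row begins, along the tool's axes as they then stand; what a row does not reach is not made up. A row lasts 1/12 s, in which the tool goes at most 41.7 mm and 7.16 degrees, less where a joint would pass 70% of its speed; a pose out of reach is approached as far as the arm can. A call with a number of a shift or a turn outside -1 to 1 is refused whole. A call with a gripper value outside its range is refused whole. The fingers move at their own pace and stop on an object; "newtons" is the grip in N (left out, the last holds). Time passes only in rows, so rows that do not move let the fingers close. It gives the time, the measured TCP pose, the force and the opening at its end, in the units of the state.
- read_state(): the state, without advancing time (a new reading comes with each control period).
- camera(name): name is "scene" or "top"; returns the picture (400x640x3 uint8, red, green, blue); there is no depth.
- calibration(name): a dict with "camera_matrix" (3x3 intrinsics, pixels), "R" (3x3) and "t" (3): a world point X has camera coordinates R X + t. Camera axes: x right, y down, z forward; pixel columns grow to the right and rows downward; lengths in m; the calibration is good to about 2 mm. A picture is of the moment at which its call begins. calibration takes no time and is no camera call.
- close_job(): hands the job in, once; it reports no verdict.
The state is a dict: "time": time; "joint_positions": joint angles; "joint_vel": joint speeds; "joint_torque": joint torques, N m; "ee_pos": TCP position; "eef_rot": TCP orientation; "ft_force": force on the tool from outside, world axes, zero at the start; "torque": the same for the moment, N m; "width": finger opening in m.
Only numpy, scipy, OpenCV 4.12 (cv2) and the standard library are available. Lean on these libraries where they do the work, as an engineer would, in place of code of your own. Each camera call takes 0.05 s, during which the arm holds its last target.

TASK

On the lab bench, push on an arm of the four-armed sample carousel with a fingertip to turn it until the tall vial stands squarely in front of the reader's window, either way round, then press the button on top of the reader once it is there and let it come up again. Leave the tall vial and the short jar sitting in their cups, without touching them, and do not disturb the bottle, tip box and tube rack round about. Finish clear of everything, with the tall vial still in front of the window.

Things in the scene. Friction and masses are not known exactly. Their poses are not given: they have to be found in the camera images.
- rotor: Turning part of the carousel: aluminium hub (radius 24 mm, top at 51 mm, steel pin to 57 mm) with four arms in a cross. Origin on the vertical pivot axis at bench height, z up. Own +x: along the arm with the tall vial, +y: arm with the short jar; the -x and -y arms end in empty cups. Turns either way without stops and stays where left (push of about 1.5 N at 60 mm from the axis).
- bare_arm_a (a point): Middle of the arm along the rotor's -x, 60 mm from the pivot axis, 36 mm above the bench. Each arm is a plain bar 14 mm wide, from 28 to 44 mm above the bench, free from radius 24 to 89 mm; there a round white open cup begins (41 mm across, centre at radius 110 mm, from 22 to 46 mm above the bench).
- bare_arm_b (a point): The same point on the arm along the rotor's -y, also with an empty cup.
- reader: Fixed base: grey plinth and white reader head. Origin on the pivot axis at bench height, z up; +x points from pivot to head. Head: 138 to 193 mm from the pivot, 76 mm wide, top 80 mm above the bench, dark window towards the pivot. Plinth up to 10 mm high: a 75 mm wide strip towards the head and a disc of radius 48 mm; pivot post radius 20 mm below the hub.
- window (a point): Middle of the reader's dark window (24 mm wide, 36 mm high), on the face of the head towards the pivot, 138 mm from the pivot and 52 mm above the bench.
- read_spot (a point): The point on the line from pivot to window, 110 mm from the pivot and 55 mm above the bench, where the middle of the tall vial belongs.
- read_button_top (a point): Centre of the top of the round grey push button (24 mm across) on top of the reader head, 163 mm from the pivot. Pressed straight down it goes 6 mm and needs about 4 N; it springs back up.
- read_button (a joint): How far the button is pressed: 0 up, 0.006 m fully down; it counts as pressed beyond 0.004.
- tall_vial_center (a point): Half-way up the tall vial, a loose amber glass vial 29 mm across and 61 mm high with shoulders and a narrow white cap (20 mm), standing in the cup on the rotor's +x arm; its top is 87 mm above the bench. The point is 30 mm above its foot, 56 mm above the bench.
- short_jar_center (a point): Half-way up the short jar, a loose amber jar 30 mm across and 33 mm high with a full-width white cap, standing in the cup on the rotor's +y arm, its top 59 mm above the bench. The point is 42 mm above the bench.
- reagent_bottle_center (a point): Half-way up a loose white plastic bottle, 42 mm across and 85 mm high, standing on the bench about 170 mm from the pivot, to the right of the reader as seen from the pivot. To be left alone.
- tip_box_center (a point): Middle of a loose pipette-tip box with a pink lid, 85 x 120 mm and 59 mm high, on the bench right of the carousel (-y). To be left alone.
- tube_rack_center (a point): Middle of a loose green tube rack, 75 x 170 mm and 44 mm high with its tubes, on the bench left of the carousel (+y). To be left alone.

How it is judged:
On the way, in this order (a step that is already met when the one before it is completed fails the run):
1. the tall vial stands still in front of the window, its middle within 12 mm of the read spot (horizontal distance between tall_vial_center and read_spot below 0.012 m and angular speed of rotor below 0.1 rad/s), for 0.3 s.
2. the button is pressed with the vial in front of the window (horizontal distance between tall_vial_center and read_spot below 0.012 m and value of joint read_button above 0.004 m), for 0.05 s.
At the end, for the whole second after the job is handed in: The tall vial's middle is within 12 mm (horizontally) of the read spot in front of the window, the carousel is at rest, the button is up again, and both vial and jar stand upright (within 0.2 rad) in their cups (all of step 1 and value of joint read_button below 0.002 m and z of tall_vial_center in the frame of rotor below 0.062 m and z of short_jar_center in the frame of rotor below 0.048 m and angle between each of tall_vial_center, short_jar_center's own z axis and vertical below 0.2 rad); the robot touches nothing.
It fails at once if the button is pressed while the tall vial is not in front of the window (14 mm or more off) (value of joint read_button above 0.004 m and horizontal distance between tall_vial_center and read_spot above 0.014 m).
It fails at once if the robot pushes on the vial or the jar (over 0.5 N) (contact force between any of the fingers, the arm and tall_vial above 0.5 N or contact force between any of the fingers, the arm and short_jar above 0.5 N).
It fails at once if the vial or the jar is lifted more than 10 mm or tipped (not (z of tall_vial_center in the frame of rotor below 0.066 m) or not (z of short_jar_center in the frame of rotor below 0.052 m) or angle between any of tall_vial_center, short_jar_center's own z axis and vertical above 0.4 rad).
It fails at once if the bottle, tip box or tube rack is moved more than 15 mm (distance of any of reagent_bottle_center, tip_box_center, tube_rack_center from where it was at the start of the episode above 0.015 m).
It also fails if it takes over 54 s, if anything falls off the work surface, if the arm or the gripper's body presses on something with over 40 N, if the wrist force passes 120 N, or if a joint passes its speed limit or range.

## Working session

There is one attempt and no reset: what is moved stays moved. The work goes in short steps, Python scripts to look and compute and a tool call to move; the robot and the scene stay as the last step left them, time stands still between calls to the robot, and variables do not carry over. Pictures are saved under pics/ and viewed, and the job is handed in when it is done.

Besides the shell and the picture viewer there is one more tool, called after "Call:" as name(argument=value, ...) on one line, values as JSON. arm_command: Moves the arm, as the interface text tells. Shifts and turns lie within -1 to 1; 1 stands for 25 mm of shift or 45 degrees of turn. Its arguments: {"type":"object","properties":{"targets":{"type":"array","items":{"type":"number","minimum":-1,"maximum":1}},"newtons":{"type":"number"}},"required":["targets"]}

```bash
mkdir -p pics; ls
python3 - <<'E'
from bench import *
import cv2,numpy as np
for n in ("scene","top"):
    im=camera(n); cv2.imwrite(f"pics/{n}0.png",cv2.cvtColor(im,cv2.COLOR_RGB2BGR))
    c=calibration(n); print(n,c)
s=read_state(); print({k:np.round(v,3) for k,v in s.items()})
E
```

```text
pics
scene {'camera_matrix': array([[425.2926071 ,   0.        , 322.33173537],
       [  0.        , 425.2926071 , 200.23961731],
       [  0.        ,   0.        ,   1.        ]]), 'R': array([[ 0.82061062,  0.5713076 , -0.01434707],
       [ 0.37971674, -0.56383294, -0.73342185],
       [-0.42709883,  0.59640593, -0.67962236]]), 't': array([-0.48175437, -0.16770697,  1.55683565])}
top {'camera_matrix': array([[508.86647333,   0.        , 316.36331165],
       [  0.        , 508.86647333, 203.02228267],
       [  0.        ,   0.        ,   1.        ]]), 'R': array([[ 9.69423606e-04, -9.99974869e-01, -7.02300015e-03],
       [-9.93630121e-01, -1.71827294e-04, -1.12690517e-01],
       [ 1.12686479e-01,  7.08750934e-03, -9.93605316e-01]]), 't': array([0.00631223, 0.59950382, 1.65994595])}
{'time': np.float64(0.1), 'joint_positions': array([-1.29 ,  0.333, -0.065,  1.461,  0.022,  1.35 , -0.088]), 'joint_vel': array([-0.   , -0.002, -0.001, -0.003,  0.001,  0.001,  0.   ]), 'joint_torque': array([ 1.0000e-03, -6.2454e+01,  2.4000e-02, -3.9072e+01, -6.2000e-02,
        3.7000e-02,  0.0000e+00]), 'ee_pos': array([0.187, 0.596, 0.244]), 'eef_rot': array([ 0.107,  0.699, -0.107,  0.699]), 'ft_force': array([-0.033,  0.953, -0.133]), 'torque': array([ 0.019, -0.008, -0.015]), 'width': np.float64(0.087)}
```

View pics/scene0.png

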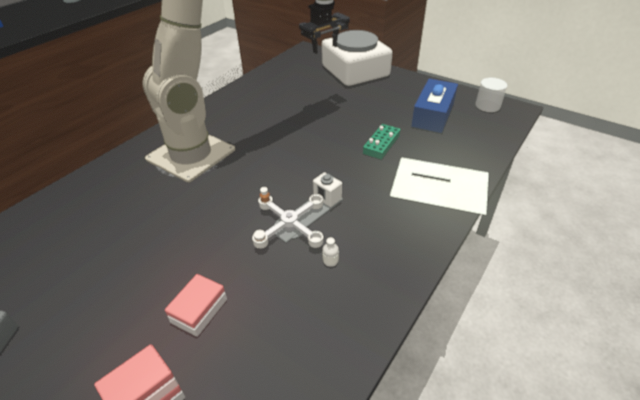

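View pics/top0.png

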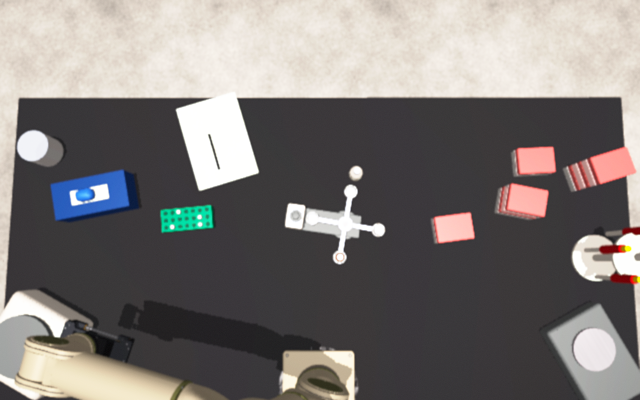

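```bash
cat > h.py <<'E'
import numpy as np,cv2
from bench import *
def px(n,X):
    c=calibration(n);v=c["R"]@np.asarray(X,float)+c["t"];u=c["camera_matrix"]@v;return u[:2]/u[2]
def ray(n,p,z):
    c=calibration(n);d=c["R"].T@np.linalg.solve(c["camera_matrix"],[p[0],p[1],1]);o=-c["R"].T@c["t"]
    return o+d*(z-o[2])/d[2]
def tri(a,b):
    A=[];B=[]
    for n,p in(("top",a),("scene",b)):
        c=calibration(n);d=c["R"].T@np.linalg.solve(c["camera_matrix"],[p[0],p[1],1]);d/=np.linalg.norm(d);o=-c["R"].T@c["t"]
        P=np.eye(3)-np.outer(d,d);A.append(P);B.append(P@o)
    return np.linalg.solve(sum(A),sum(B))
E
python3 - <<'E'
import cv2,numpy as np
a=cv2.imread("pics/top0.png")[160:280,270:420]; b=cv2.imread("pics/scene0.png")[165:275,235:360]
cv2.imwrite("pics/topz.png",cv2.resize(a,None,fx=5,fy=5,interpolation=cv2.INTER_NEAREST))
cv2.imwrite("pics/scenez.png",cv2.resize(b,None,fx=5,fy=5,interpolation=cv2.INTER_NEAREST))
E
```

```text
(no output)
```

View pics/topz.png

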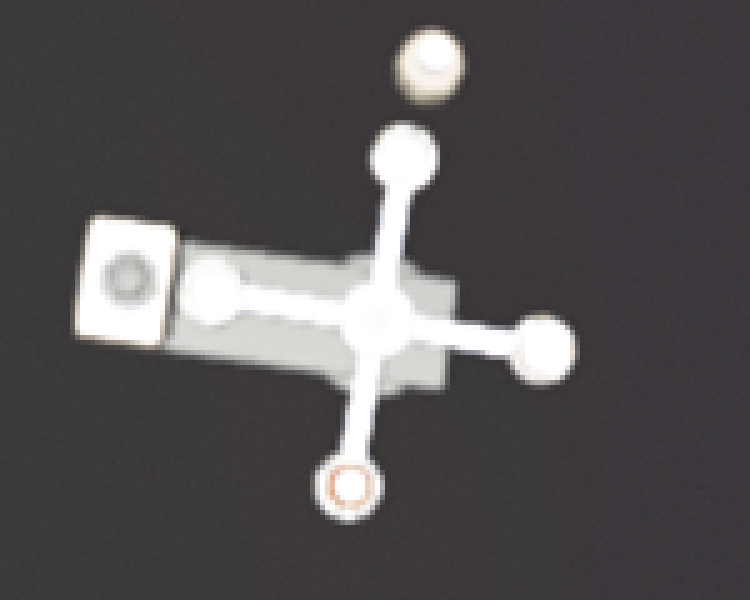

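View pics/scenez.png

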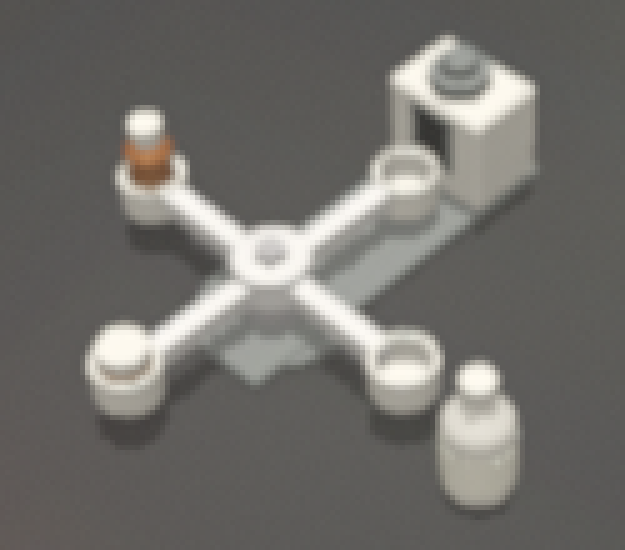

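Run:
```python
from h import *
from scipy.spatial.transform import Rotation as Rn
z=lambda u,v:(270+u/5-.5,160+v/5-.5)
w=lambda u,v:(235+u/5-.5,165+v/5-.5)
def show(n,p,zz): print(n,np.round(ray("top",p,zz),4))
for n,u,v,h in(("cupA",404,158,.046),("cupB",213,290,.046),("jar top",543,349,.059),("vial cap",348,487,.087),("vialcup",348,487,.046),("hub",378,320,.051),("button",130,278,.09),("bottle",432,55,.085),("headTL",92,215,.08),("headTR",177,222,.08),("headBR",165,346,.08),("headBL",75,337,.08),("stripR top",457,280,.01),("stripR bot",443,390,.01)):
    show(n,z(u,v),h)
print("tri: pin",tri(z(376,318),w(270,245)),"button",tri(z(130,278),w(460,62)),"vialcap",tri(z(350,487),w(146,113)),"jar",tri(z(543,349),w(123,338)),"cupA",tri(z(404,158),w(402,355)),"cupB",tri(z(213,290),w(408,165)),"bottle",tri(z(432,50),w(479,368)))
s=read_state();print(Rn.from_quat(s["eef_rot"]).as_matrix().round(3))
for n,p in(("tipbox",(453,227)),("rack",(187,218))): print(n,ray("top",p,.05))
```

```text
cupA [ 0.6379 -0.1058  0.046 ]
cupB [0.5501 0.0206 0.046 ]
jar top [ 0.5105 -0.1947  0.059 ]
vial cap [ 0.4208 -0.0663  0.087 ]
vialcup [ 0.4211 -0.0678  0.046 ]
hub [ 0.53   -0.0878  0.051 ]
button [0.5541 0.0732 0.09  ]
bottle [ 0.7001 -0.1221  0.085 ]
headTL [0.596  0.0985 0.08  ]
headTR [0.5914 0.0434 0.08  ]
headBR [0.5111 0.0509 0.08  ]
headBL [0.5168 0.1089 0.08  ]
stripR top [ 0.56   -0.1431  0.01  ]
stripR bot [ 0.4861 -0.133   0.01  ]
tri: pin [ 0.52985455 -0.08677009  0.059924  ] button [0.55341547 0.0728449  0.09886143] vialcap [ 0.42104598 -0.06700936  0.09440283] jar [ 0.51005255 -0.19426691  0.06432495] cupA [ 0.63711495 -0.10602352  0.04844549] cupB [0.54992828 0.02070962 0.05148024] bottle [ 0.7010345  -0.12238027  0.09247071]
[[-0.     0.299  0.954]
 [-0.001  0.954 -0.299]
 [-1.    -0.001  0.   ]]
tipbox [ 0.51876669 -0.44078037  0.05      ]
rack [0.54798213 0.43233965 0.05      ]
```

Call:
arm_command(targets=[0, 0, 0, 0, -0.35, 0.4, 0, 0, 0, 0, 0, -0.7, 0.8, 0, 0, 0, 0, 0, -0.7, 0.8, 0, 0, 0, 0, 0, -0.7, 0.8, 0, 0, 0, 0, 0, -0.7, 0.8, 0, 0, 0, 0, 0, -0.7, 0.8, 0, 0, 0, 0, 0, -0.7, 0.8, 0, 0, 0, 0, 0, -0.7, 0.8, 0, 0, 0, 0, 0, -0.7, 0.8, 0, 0, 0, 0, 0, -0.7, 0.8, 0, 0, 0, 0, 0, -0.7, 0.8, 0, 0, 0, 0, 0, -0.7, 0.8, 0])

```text
time: 1.1
ee_pos: [0.3467, 0.3261, 0.2381]
eef_rot: [0.1, 0.702, -0.106, 0.697]
ft_force: [0.3, 0.1, -0.4]
width: 0.0148
```

Call:
arm_command(targets=[0, 0, 0, 0, -0.7, 0.8, 0, 0, 0, 0, 0, -0.7, 0.8, 0, 0, 0, 0, 0, -0.7, 0.8, 0, 0, 0, 0, 0, -0.7, 0.8, 0, 0, 0, 0, 0, -0.7, 0.8, 0, 0, 0, 0, 0, -0.7, 0.8, 0, 0, 0, 0, 0, -0.7, 0.8, 0, 0, 0, 0, 0, -0.7, 0.8, 0, 0, 0, 0, 0, -0.7, 0.8, 0, 0, 0, 0, 0, -0.7, 0.8, 0, 0, 0, 0, 0, -0.7, 0.8, 0, 0, 0, 0, 0, -0.4, 0.5, 0])

```text
time: 2.1
ee_pos: [0.5153, 0.0468, 0.2368]
eef_rot: [0.1, 0.703, -0.108, 0.696]
ft_force: [-0.2, 0.2, 0.2]
width: 0.0003
```

```bash
cat >> h.py <<'E'
from scipy.spatial.transform import Rotation as Rn
def need(T):
    s=read_state();R=Rn.from_quat(s["eef_rot"]);d=R.inv().apply(np.array(T)-s["ee_pos"])/.025
    m=R.as_matrix();
    # turn to make tool x exactly down, keeping yaw
    y=m[:,1].copy();y[2]=0;y/=np.linalg.norm(y);x=np.array([0,0,-1.]);W=np.column_stack([x,y,np.cross(x,y)])
    rv=(R.inv()*Rn.from_matrix(W)).as_rotvec()/(np.pi/4)
    print("pos",s["ee_pos"].round(4),"t",s["time"].round(2),"shift units",d.round(2),"turn",rv.round(3),"yaw y",np.degrees(np.arctan2(y[1],y[0])).round(1),"F",s["ft_force"].round(2))
E
python3 -c "
from h import *
need([.583,-.05,.16])"
```

```text
Traceback (most recent call last):
  File "h.py", line 21, in need
    print("pos",s["ee_pos"].round(4),"t",s["time"].round(2),"shift units",d.round(2),"turn",rv.round(3),"yaw y",np.degrees(np.arctan2(y[1],y[0])).round(1),"F",s["ft_force"].round(2))
                                         ^^^^^^^^^^^^^^^
AttributeError: 'float' object has no attribute 'round'
```

```bash
sed -i 's/s\["time"\].round(2)/s["time"]/' h.py
python3 -c "
from h import *
need([.583,-.05,.16])"
```

```text
pos [0.5153 0.0468 0.2368] t 2.1 shift units [ 3.08 -2.88  3.74] turn [-0.    -0.01   0.016] yaw y 73.1 F [-0.24  0.17  0.21]
```

Call:
arm_command(targets=[0, -0.01, 0.016, 0.3, -0.5, 0.6, 0, 0, 0, 0, 0.5, -0.5, 0.65, 0, 0, 0, 0, 0.6, -0.5, 0.65, 0, 0, 0, 0, 0.6, -0.5, 0.65, 0, 0, 0, 0, 0.6, -0.5, 0.6, 0, 0, 0, 0, 0.4, -0.35, 0.5, 0, 0, 0, 0, 0, 0, 0, 0])

```text
time: 2.68
ee_pos: [0.585, -0.0571, 0.1577]
eef_rot: [0.105, 0.699, -0.106, 0.7]
ft_force: [-0.4, -0.4, 0.1]
width: 0.0003
```

Run:
```python
from h import *
need([.583,-.047,.055])
for n in("top","scene"):
    im=cv2.cvtColor(camera(n),cv2.COLOR_RGB2BGR)
    im=im[130:290,250:450] if n=="top" else im[120:280,220:420]
    cv2.imwrite(f"pics/{n}1.png",cv2.resize(im,None,fx=3,fy=3))
a=cv2.imread("pics/top1.png");b=cv2.imread("pics/scene1.png");cv2.imwrite("pics/both1.png",cv2.resize(np.vstack([a,b]),None,fx=.62,fy=.62))
```

```text
pos [ 0.585  -0.0571  0.1577] t 2.6833 shift units [ 4.11  0.37 -0.2 ] turn [0.    0.001 0.002] yaw y 72.9 F [-0.36 -0.36  0.08]
```

View pics/both1.png

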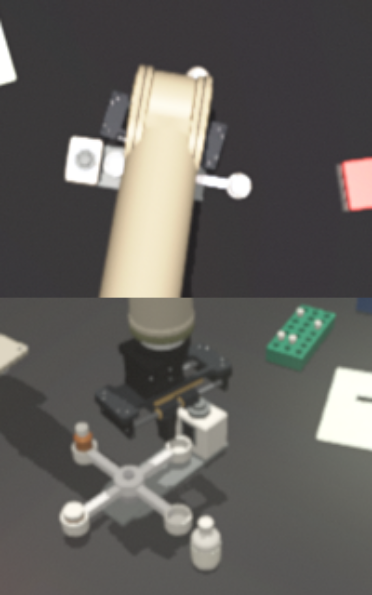

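Call:
arm_command(targets=[0, 0, 0, 0.3, 0.2, -0.1, 0, 0, 0, 0, 0.5, 0.2, -0.1, 0, 0, 0, 0, 0.6, 0, 0, 0, 0, 0, 0, 0.6, 0, 0, 0, 0, 0, 0, 0.6, 0, 0, 0, 0, 0, 0, 0.5, 0, 0, 0, 0, 0, 0, 0.4, 0, 0, 0, 0, 0, 0, 0.3, 0, 0, 0, 0, 0, 0, 0.1, 0, 0, 0])

```text
time: 3.53
ee_pos: [0.5817, -0.028, 0.057]
eef_rot: [0.103, 0.698, -0.097, 0.702]
ft_force: [0.1, 1.0, -0.1]
width: 0.0004
```

Run:
```python
from h import *
need([.583,-.047,.055])
P=np.array([.530,-.087]);b=np.radians(72.9)
for f in np.radians([-10,-20,-30,-40,-50,-60,-70,-80,-85,-90,-94,-98.3]):
    u=np.array([np.cos(f),np.sin(f)]);n=np.array([-u[1],u[0]])
    ty=np.array([np.cos(b),np.sin(b)]);tz=np.array([ty[1],-ty[0]])
    h=.015*abs(n@ty)+.0095*abs(n@tz); print(np.degrees(f).round(1),(P+.06*u+(.007+h)*n).round(4))
```

```text
pos [ 0.5817 -0.028   0.057 ] t 3.5333 shift units [ 0.08 -0.72  0.26] turn [-0.     0.005 -0.012] yaw y 73.8 F [ 0.07  0.97 -0.13]
-10.0 [ 0.5931 -0.0747]
-20.0 [ 0.5941 -0.0864]
-30.0 [ 0.5938 -0.0964]
-40.0 [ 0.5917 -0.1068]
-50.0 [ 0.5875 -0.1171]
-60.0 [ 0.5812 -0.1267]
-70.0 [ 0.5727 -0.1353]
-80.0 [ 0.5624 -0.1422]
-85.0 [ 0.5566 -0.1449]
-90.0 [ 0.5505 -0.147 ]
-94.0 [ 0.5454 -0.1482]
-98.3 [ 0.5398 -0.1491]
```

Call:
arm_command(targets=[0, 0.005, -0.012, 0.02, -0.2, 0.15, 0, 0, 0, 0, 0.02, -0.3, 0.2, 0, 0, 0, 0, 0.02, -0.3, 0.2, 0, 0, 0, 0, 0.02, -0.3, 0.2, 0, 0, 0, 0, 0, -0.2, 0.15, 0, 0, 0, 0, 0, 0, 0, 0])

```text
time: 4.03
ee_pos: [0.5967, -0.0696, 0.0565]
eef_rot: [0.099, 0.699, -0.1, 0.701]
ft_force: [-0.7, 0.2, 0.4]
width: 0.0007
```

Run:
```python
from h import *
need([.594,-.0864,.056])
im=cv2.cvtColor(camera("scene"),cv2.COLOR_RGB2BGR)[120:280,220:420]
cv2.imwrite("pics/s2.png",cv2.resize(im,None,fx=3,fy=3))
```

```text
pos [ 0.5967 -0.0696  0.0565] t 4.0333 shift units [ 0.02 -0.67  0.08] turn [0.    0.004 0.001] yaw y 73.8 F [-0.67  0.21  0.41]
```

View pics/s2.png

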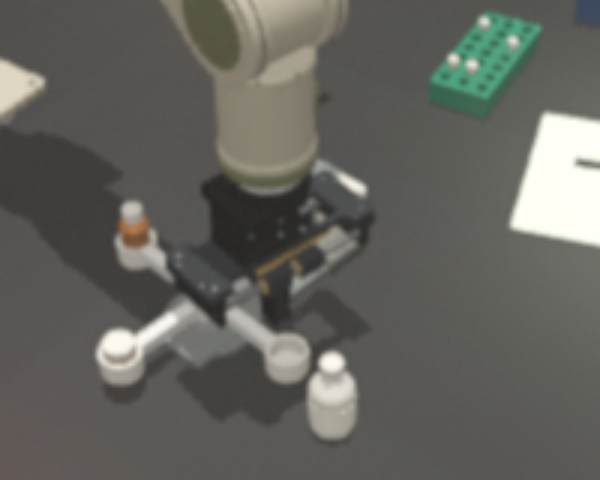

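Call:
arm_command(targets=[0, 0, 0, 0, -0.2, 0.02, 0, 0, 0, 0, 0, -0.24, 0.02, 0, 0, 0, 0, 0, -0.24, 0.02, 0, 0, 0, 0, 0, -0.24, 0.02, 0, 0, 0, 0, 0, -0.24, 0.02, 0, 0, 0, 0, 0, -0.24, 0, 0, 0, 0, 0, 0, 0, 0, 0])

```text
time: 4.67
ee_pos: [0.5886, -0.1049, 0.0567]
eef_rot: [0.1, 0.699, -0.099, 0.701]
ft_force: [0.0, -0.1, 0.3]
width: 0.0005
```

Run:
```python
from h import *
need([.5812,-.1267,.056])
im=cv2.cvtColor(camera("scene"),cv2.COLOR_RGB2BGR)[120:280,220:420]
cv2.imwrite("pics/s3.png",cv2.resize(im,None,fx=3,fy=3))
```

```text
pos [ 0.5886 -0.1049  0.0567] t 4.6667 shift units [ 0.03 -0.92 -0.04] turn [-0.     0.003 -0.003] yaw y 73.9 F [ 0.04 -0.07  0.32]
```

View pics/s3.png

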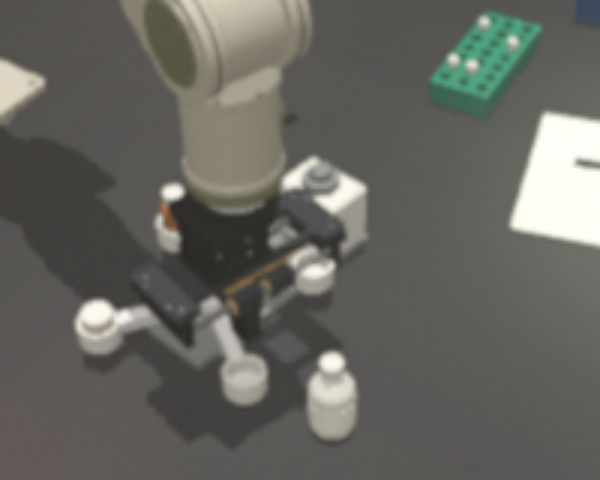

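Call:
arm_command(targets=[0, 0, 0, 0, -0.23, 0.03, 0, 0, 0, 0, 0, -0.23, 0.01, 0, 0, 0, 0, 0, -0.23, -0.02, 0, 0, 0, 0, 0, -0.23, -0.07, 0, 0, 0, 0, 0, -0.2, -0.12, 0, 0, 0, 0, 0, -0.2, -0.15, 0, 0, 0, 0, 0, -0.15, -0.12, 0, 0, 0, 0, 0, 0, 0, 0])

```text
time: 5.38
ee_pos: [0.566, -0.1391, 0.0566]
eef_rot: [0.1, 0.699, -0.098, 0.701]
ft_force: [0.8, 0.5, -0.5]
width: 0.0005
```

Run:
```python
from h import *
need([.5505,-.147,.056])
im=cv2.cvtColor(camera("scene"),cv2.COLOR_RGB2BGR)[120:280,220:420]
cv2.imwrite("pics/s4.png",cv2.resize(im,None,fx=3,fy=3))
```

```text
pos [ 0.566  -0.1391  0.0566] t 5.3833 shift units [ 0.02 -0.48 -0.51] turn [-0.     0.003 -0.004] yaw y 73.9 F [ 0.76  0.49 -0.54]
```

View pics/s4.png

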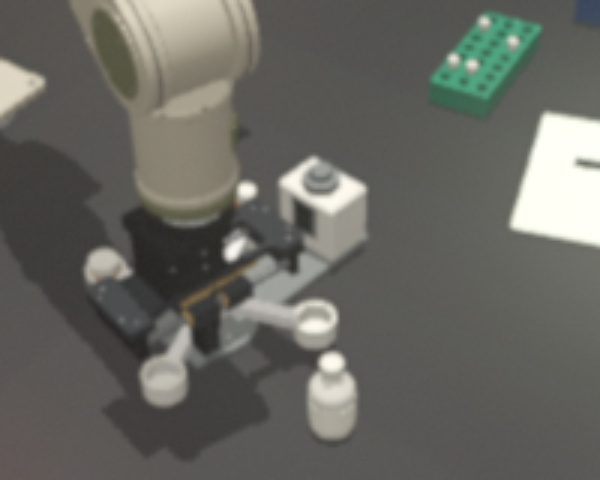

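Run:
```python
from h import *
for u,v in((165,369),(316,317)):
    p=ray("scene",(220+u/3-.33,120+v/3-.33),.046);d=p[:2]-[.53,-.087];print(p.round(4),np.hypot(*d),np.degrees(np.arctan2(d[1],d[0])))
# calibration of scene bias from initial cups
for u,v in((402,355),(408,165)):
    p=ray("scene",(235+u/5-.5,165+v/5-.5),.046);d=p[:2]-[.53,-.087];print(p.round(4),np.hypot(*d),np.degrees(np.arctan2(d[1],d[0])))
```

```text
[ 0.5589 -0.1887  0.046 ] 0.1057155898096524 -74.15305640746314
[ 0.6364 -0.0564  0.046 ] 0.11077103366249177 16.059326268381845
[ 0.6353 -0.1046  0.046 ] 0.10681568513986392 -9.508914178275656
[0.5466 0.0258 0.046 ] 0.11397824414443081 81.63137154880906
```

Call:
arm_command(targets=[0, 0, 0, 0, -0.12, -0.12, 0, 0, 0, 0, 0, -0.12, -0.14, 0, 0, 0, 0, 0, -0.1, -0.14, 0, 0, 0, 0, 0, -0.1, -0.12, 0, 0, 0, 0, 0, 0, 0, 0])

```text
time: 5.85
ee_pos: [0.55, -0.1459, 0.0568]
eef_rot: [0.099, 0.699, -0.097, 0.702]
ft_force: [-0.0, 0.2, 0.1]
width: 0.0003
```

Run:
```python
from h import *
need([.5398,-.149,.056])
for n in("top","scene"):
    im=cv2.cvtColor(camera(n),cv2.COLOR_RGB2BGR)
    im=im[160:280,270:420] if n=="top" else im[150:260,220:370]
    cv2.imwrite(f"pics/{n}5.png",cv2.resize(im,None,fx=4,fy=4))
```

```text
pos [ 0.55   -0.1459  0.0568] t 5.85 shift units [ 0.03 -0.23 -0.36] turn [-0.     0.005 -0.005] yaw y 74.0 F [-0.02  0.17  0.09]
```

View pics/scene5.png

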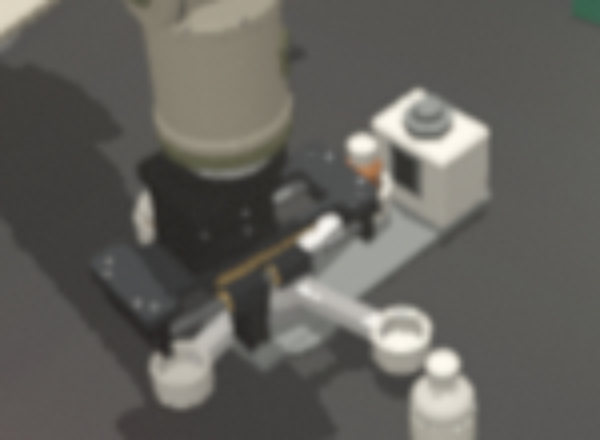

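View pics/top5.png

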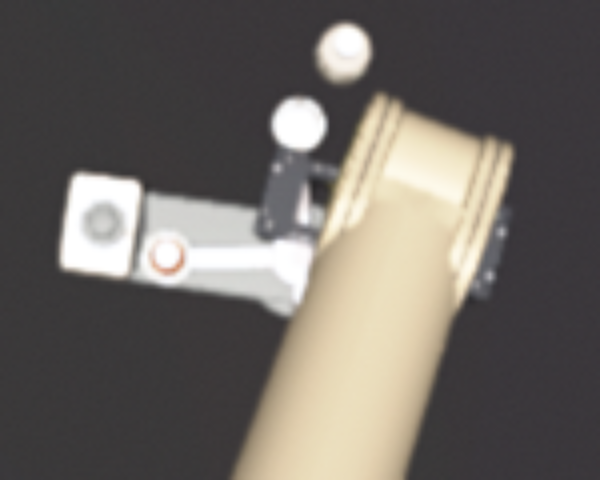

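Run:
```python
from h import *
for n,o,u,v,z in(("top",(270,160),167,256,.08),("top",(270,160),299,124,.046),("scene",(220,150),401,324,.046),("top",(270,160),102,223,.09)):
    p=ray(n,(o[0]+u/4-.4,o[1]+v/4-.4),z);d=p[:2]-[.53,-.087];print(p.round(4),np.hypot(*d),np.degrees(np.arctan2(d[1],d[0])))
```

```text
[0.5275 0.0224 0.08  ] 0.10944811603316043 91.29648499903516
[ 0.6396 -0.0861  0.046 ] 0.10956318397730408 0.4689534647491946
[ 0.6361 -0.0815  0.046 ] 0.10619872240085794 2.956509210948992
[0.5533 0.0745 0.09  ] 0.16314386703765654 81.78798927406558
```

Call:
arm_command(targets=[0, 0, 0, 0, -0.05, -0.09, 0, 0, 0, 0, 0, -0.05, -0.09, 0, 0, 0, 0, 0, -0.05, -0.09, 0, 0, 0, 0, 0, -0.03, -0.06, 0, 0, 0, 0, 0, 0, 0, 0])

```text
time: 6.37
ee_pos: [0.5414, -0.1473, 0.0569]
eef_rot: [0.099, 0.698, -0.097, 0.702]
ft_force: [1.4, 0.4, -0.2]
width: 0.0004
```

Run:
```python
from h import *
need([.5398,-.149,.056])
for n in("top",):
    im=cv2.cvtColor(camera(n),cv2.COLOR_RGB2BGR)
    im=im[160:280,270:420] if n=="top" else im[150:260,220:370]
    cv2.imwrite(f"pics/{n}6.png",cv2.resize(im,None,fx=5,fy=5))
```

```text
pos [ 0.5414 -0.1473  0.0569] t 6.3667 shift units [ 0.04 -0.08 -0.04] turn [-0.     0.007 -0.005] yaw y 74.1 F [ 1.37  0.38 -0.23]
```

View pics/top6.png

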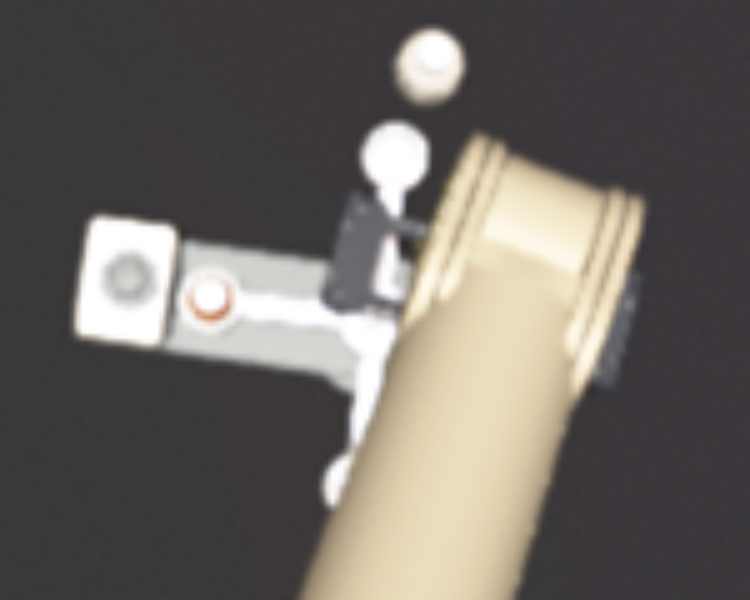

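Run:
```python
from h import *
for n,o,u,v,z in(("top",(270,160),211,296,.08),("top",(270,160),395,158,.046),("top",(270,160),129,278,.09)):
    p=ray(n,(o[0]+u/5-.4,o[1]+v/5-.4),z);d=p[:2]-[.53,-.087];print(p.round(4),np.hypot(*d),np.degrees(np.arctan2(d[1],d[0])))
```

```text
[0.543 0.021 0.08 ] 0.10878462064620444 83.1159058658339
[ 0.6376 -0.1002  0.046 ] 0.10835656619565004 -6.977823144124392
[0.5538 0.0735 0.09  ] 0.16226340442691123 81.57053720280496
```

Call:
arm_command(targets=[0, 0, 0, 0, 0, 0.15, 0, 0, 0, 0, 0, 0, 0.3, 0, 0, 0, 0, 0, 0, 0.3, 0, 0, 0, 0, -0.2, 0, 0.1, 0, 0, 0, 0, -0.6, 0, 0, 0, 0, 0, 0, -0.8, 0, 0, 0, 0, 0, 0, -0.8, 0, 0, 0, 0, 0, 0, -0.8, 0, 0, 0, 0, 0, 0, -0.8, 0, 0, 0, 0, 0, 0, -0.4, 0, 0, 0, 0, 0, 0, 0, 0, 0, 0])

```text
time: 7.33
ee_pos: [0.5645, -0.1564, 0.1721]
eef_rot: [0.098, 0.7, -0.099, 0.701]
ft_force: [0.1, -0.5, -0.3]
width: 0.0004
```

Run:
```python
from h import *
need([.5538,.0735,.165])
for n in("top","scene"):
    im=cv2.cvtColor(camera(n),cv2.COLOR_RGB2BGR)
    im=im[160:280,270:420] if n=="top" else im[150:260,220:370]
    cv2.imwrite(f"pics/{n}7.png",cv2.resize(im,None,fx=5,fy=5))
```

```text
pos [ 0.5645 -0.1564  0.1721] t 7.3333 shift units [ 0.27  8.72 -2.95] turn [0.    0.002 0.001] yaw y 74.0 F [ 0.11 -0.47 -0.35]
```

View pics/top7.png

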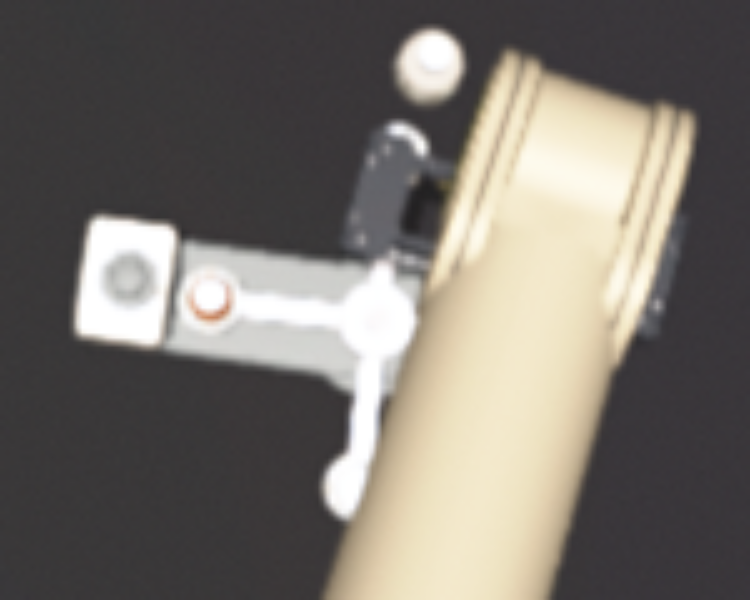

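View pics/scene7.png

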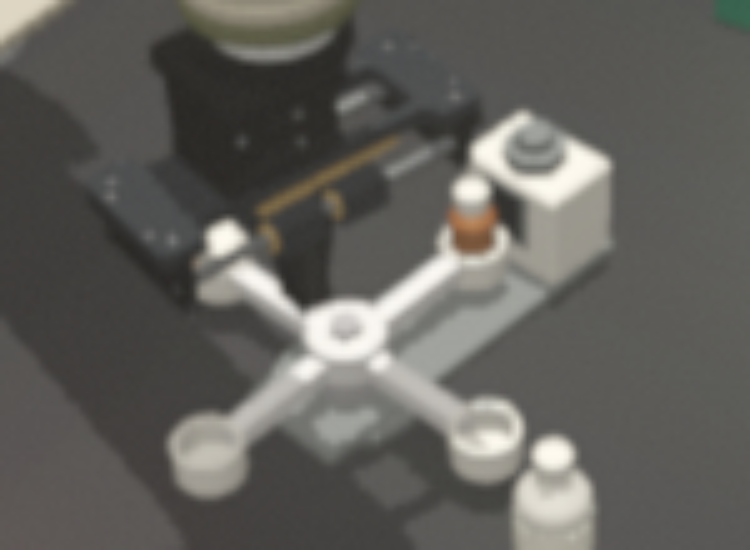

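Call:
arm_command(targets=[0, 0, 0, 0, 0.4, -0.12, 0, 0, 0, 0, 0, 0.8, -0.27, 0, 0, 0, 0, 0, 0.9, -0.3, 0, 0, 0, 0, 0, 0.9, -0.3, 0, 0, 0, 0, 0, 0.9, -0.3, 0, 0, 0, 0, 0, 0.9, -0.3, 0, 0, 0, 0, 0, 0.9, -0.3, 0, 0, 0, 0, 0, 0.9, -0.3, 0, 0, 0, 0, 0, 0.8, -0.27, 0, 0, 0, 0, 0, 0.5, -0.15, 0, 0, 0, 0, 0, 0.2, -0.07, 0, 0, 0, 0, 0, 0, 0, 0])

```text
time: 8.43
ee_pos: [0.5444, 0.0749, 0.1524]
eef_rot: [0.095, 0.709, -0.101, 0.691]
ft_force: [-0.1, -0.9, 0.5]
width: 0.0005
```

Run:
```python
from h import *
need([.5538,.0735,.125])
```

```text
pos [0.5444 0.0749 0.1524] t 8.4333 shift units [1.09 0.06 0.41] turn [-0.    -0.031  0.015] yaw y 74.1 F [-0.14 -0.86  0.45]
```

Call:
arm_command(targets=[0, -0.031, 0.015, 0.2, 0.03, 0.2, 0, 0, 0, 0, 0.3, 0.03, 0.15, 0, 0, 0, 0, 0.3, 0, 0.05, 0, 0, 0, 0, 0.1, 0, 0, 0, 0, 0, 0, 0, 0, 0, 0])

```text
time: 8.85
ee_pos: [0.5531, 0.0709, 0.1255]
eef_rot: [0.098, 0.702, -0.1, 0.699]
ft_force: [-0.1, 0.4, 1.0]
width: 0.0004
```

Run:
```python
from h import *
need([.5538,.0735,.118])
for n in("top","scene"):
    im=cv2.cvtColor(camera(n),cv2.COLOR_RGB2BGR)
    im=im[160:280,270:420] if n=="top" else im[130:240,260:410]
    cv2.imwrite(f"pics/{n}8.png",cv2.resize(im,None,fx=5,fy=5))
```

```text
pos [0.5531 0.0709 0.1255] t 8.85 shift units [ 0.3   0.11 -0.  ] turn [-0.    -0.005  0.004] yaw y 74.0 F [-0.06  0.38  0.96]
```

View pics/scene8.png

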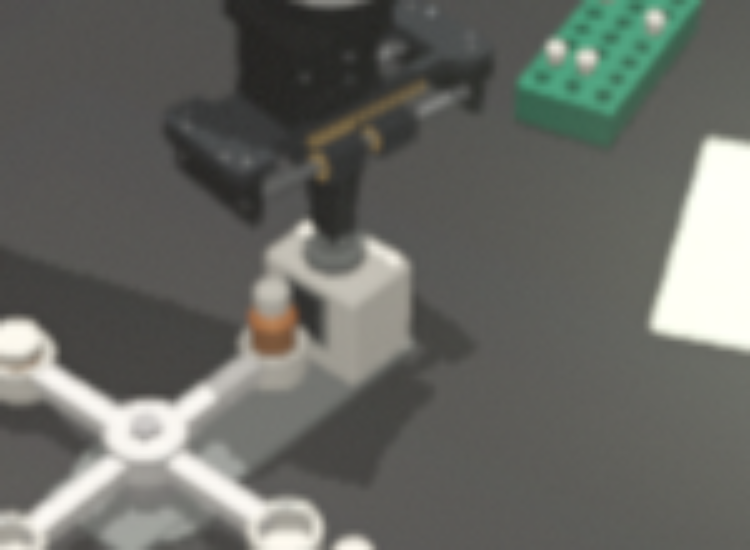

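View pics/top8.png

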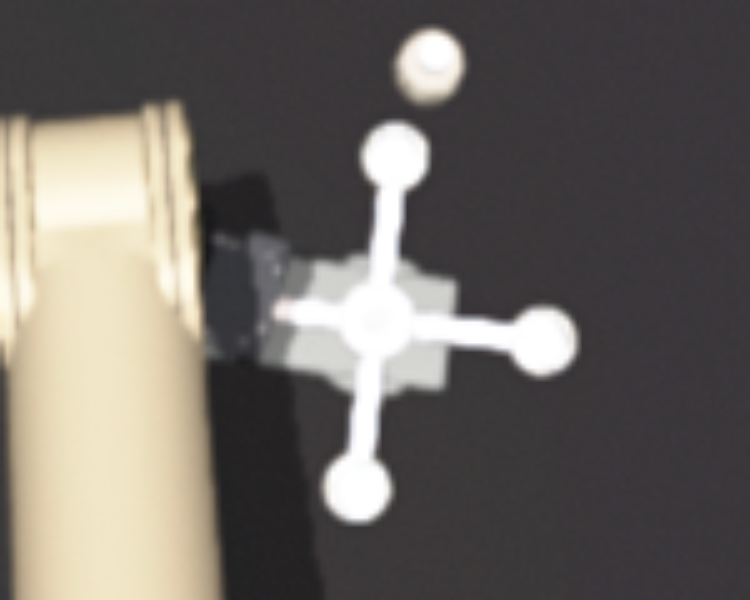

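Call:
arm_command(targets=[0, 0, 0, 0.1, 0.08, 0, 0, 0, 0, 0, 0.12, 0.03, 0, 0, 0, 0, 0, 0.12, 0, 0, 0, 0, 0, 0, 0, 0, 0, 0])

```text
time: 9.28
ee_pos: [0.5548, 0.0732, 0.1186]
eef_rot: [0.098, 0.701, -0.1, 0.699]
ft_force: [-2.1, -0.5, 3.9]
width: 0.0007
```

Call:
arm_command(targets=[0, 0, 0, 0.1, 0, 0, 0, 0, 0, 0, 0.1, 0, 0, 0])

```text
time: 9.45
ee_pos: [0.5552, 0.0732, 0.1177]
eef_rot: [0.099, 0.701, -0.099, 0.699]
ft_force: [-19.2, -1.8, 39.9]
width: 0.0007
```

Call:
arm_command(targets=[0, 0, 0, -0.1, 0, 0, 0])

```text
time: 9.53
ee_pos: [0.5551, 0.0732, 0.1211]
eef_rot: [0.099, 0.701, -0.099, 0.699]
ft_force: [-1.5, -0.1, 2.6]
width: 0.0005
```

Run:
```python
from h import *
need([.5538,.0735,.118])
im=cv2.cvtColor(camera("scene"),cv2.COLOR_RGB2BGR)[150:210,290:370]
cv2.imwrite("pics/s9.png",cv2.resize(im,None,fx=8,fy=8,interpolation=cv2.INTER_CUBIC))
```

```text
pos [0.5551 0.0732 0.1211] t 9.5333 shift units [ 0.12 -0.   -0.05] turn [ 0.    -0.003 -0.   ] yaw y 73.9 F [-1.45 -0.11  2.57]
```

View pics/s9.png

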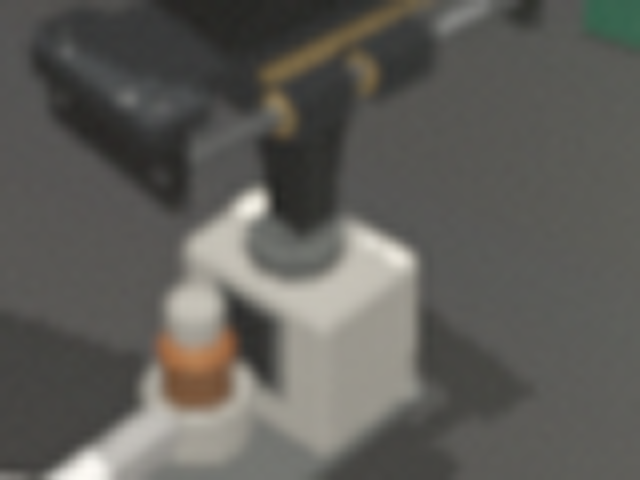

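Call:
arm_command(targets=[0, 0, 0, -0.04, 0, 0, 0])

```text
time: 9.67
ee_pos: [0.5558, 0.0733, 0.1231]
eef_rot: [0.1, 0.7, -0.099, 0.7]
ft_force: [-0.8, -0.2, 0.8]
width: 0.0002
```

Call:
arm_command(targets=[0, 0, 0, -0.04, 0, 0, 0])

```text
time: 9.75
ee_pos: [0.5559, 0.0733, 0.1243]
eef_rot: [0.1, 0.7, -0.098, 0.7]
ft_force: [-0.4, 0.3, 0.8]
width: 0.0001
```

Call:
arm_command(targets=[0, 0, 0, -0.04, 0, 0, 0])

```text
time: 9.83
ee_pos: [0.5558, 0.0734, 0.1252]
eef_rot: [0.1, 0.7, -0.098, 0.7]
ft_force: [-0.3, 0.1, 0.0]
width: 0.0002
```

Call:
arm_command(targets=[0, 0, 0, -0.04, 0, 0, 0])

```text
time: 9.92
ee_pos: [0.5558, 0.0735, 0.1261]
eef_rot: [0.1, 0.7, -0.098, 0.7]
ft_force: [-0.2, 0.3, -1.1]
width: 0.0003
```

Call:
arm_command(targets=[0, 0, 0, -0.3, 0, 0, 0, 0, 0, 0, -0.6, 0, 0, 0, 0, 0, 0, -0.8, 0, 0, 0, 0, 0, 0, -0.8, 0, 0, 0, 0, 0, 0, -0.8, 0.2, -0.2, 0, 0, 0, 0, -0.3, 0.6, -0.6, 0, 0, 0, 0, 0, 0.7, -0.6, 0, 0, 0, 0, 0, 0.7, -0.6, 0, 0, 0, 0, 0, 0.7, -0.5, 0, 0, 0, 0, 0, 0.7, -0.3, 0, 0, 0, 0, 0, 0.3, -0.1, 0, 0, 0, 0, 0, 0, 0, 0])

```text
time: 10.92
ee_pos: [0.5117, 0.1906, 0.2249]
eef_rot: [0.101, 0.7, -0.1, 0.7]
ft_force: [0.3, 0.4, 0.2]
width: 0.0002
```

Run:
```python
from h import *
need([.5538,.0735,.2])
for n in("top","scene"):
    im=cv2.cvtColor(camera(n),cv2.COLOR_RGB2BGR)
    im=im[160:280,270:420] if n=="top" else im[150:260,220:370]
    cv2.imwrite(f"pics/{n}10.png",cv2.resize(im,None,fx=5,fy=5))
```

```text
pos [0.5117 0.1906 0.2249] t 10.9167 shift units [ 0.99 -4.02  2.93] turn [-0.     0.001 -0.003] yaw y 73.7 F [0.3  0.37 0.21]
```

View pics/scene10.png

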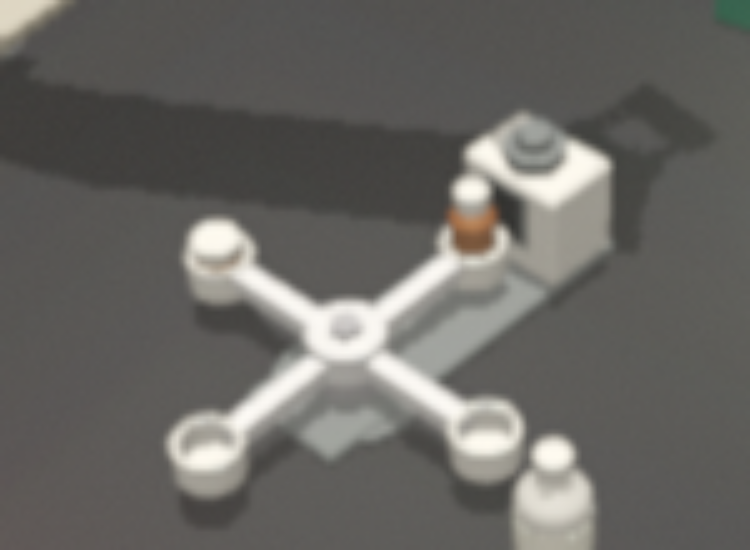

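View pics/top10.png

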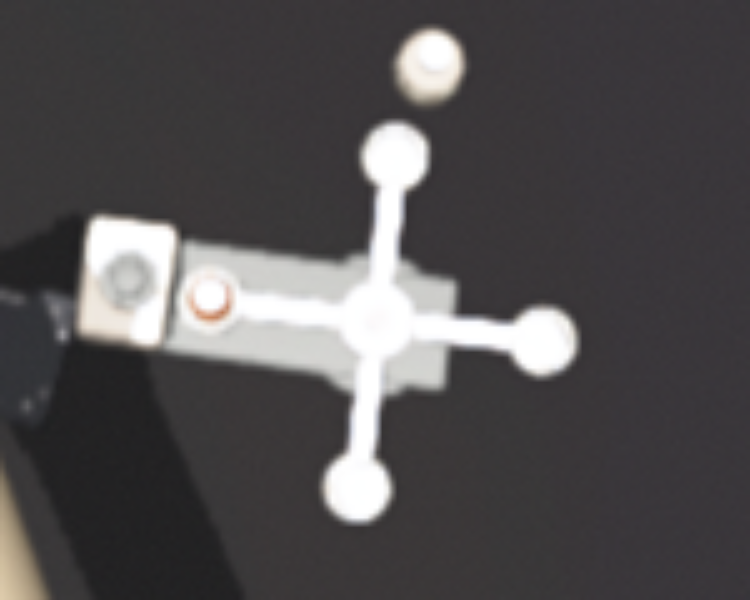

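Run:
```python
from h import *
R=lambda u,v,z:ray("top",(270+u/5-.4,160+v/5-.4),z)[:2]
c=[R(395,158,.046),R(543,341,.046),R(358,489,.059),R(211,298,.046)]
P=np.mean(c,0);b=R(129,278,.095);d=(b-P)/np.linalg.norm(b-P)
v=R(210,296,.08)
print("pivot",P.round(4),"button r",np.linalg.norm(b-P).round(4),"vial-readspot mm",((v-(P+.11*d))*1e3).round(1),((c[3]-(P+.11*d))*1e3).round(1))
s=read_state();print(s["time"],s["joint_vel"].round(3),s["ft_force"].round(2))
```

```text
pivot [ 0.5294 -0.0873] button r 0.1624 vial-readspot mm [-2.6  0.2] [-1.1  0.1]
11.0167 [ 0.018 -0.003  0.02   0.006  0.004  0.001  0.002] [ 0.94  0.08 -0.89]
```

The vial is about 1–3 mm from the read spot, the button is up again, and the arm is clear, so I'm handing the job in.

```bash
python3 -c "
from bench import *
print(close_job())"
```

```text
the job is handed in; nothing more can be done
None
```

I turned the carousel about 87° clockwise by pushing the empty arm opposite the vial with the closed fingertips. I then pressed the reader's button once, let it spring back, and retreated. The job was handed in at about 11 s; no verdict was reported.

**Last checks**
- **Vial position:** in the last top-camera picture the vial is about 1–3 mm from the read spot (limit 12 mm). The carousel did not move between the end of the push and the last picture.
- **Button:** it took up about 6–7 mm of travel against its spring and then hit a hard stop. It looks fully up in the last picture.
- **Vial, jar and bottle:** the vial and jar stand upright in their cups. The bottle is where it was.
- **Tip box and rack:** the arm stayed well away from them, but I did not measure them again at the end.
- **Arm:** it finished clear of everything, with the tool point at 0.225 m.

**What was off**
- **Press force:** the force peaked at about 40 N when the button bottomed, because its top stood at about 0.10 m. I had assumed 0.09 m. Triangulation gave 0.099 m, and I had put that down to camera bias. The load was on the fingertips, well under the 120 N wrist limit.
- **Height measurements:** triangulated heights for the other parts came out 2–7 mm above the given ones, so I used the given heights for those.

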